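# Pack the chimney house in the village tray

### The arm

A 7-joint arm with a two-finger parallel gripper is mounted at the origin on the work surface. World frame = base frame: x ahead of the robot, y to its left, z up, the work surface at z = 0. Lengths are in mm, angles in rad, forces in N, time in s.
With the tool pointing down it reaches from about 400 to 875 mm from the base axis. Payload 4.4 kg.
Tool frame: the origin (TCP) lies between the finger pads; the fingertips stand 17 mm ahead of it and the grasp point (between the pads) lies 2 mm behind it; z points along the fingers, y is the line along which they close (so a half turn about z gives the same grasp; the last joint's range is limited). The gripper opens to 85 mm and grips with 20 to 120 N. Pads are 22 mm wide; open, the fingers measure 114 mm over their backs; the gripper's body (76 mm by 85 mm) begins 54 mm behind the grasp point. The pads swing forward as they close: fully open they stand 13 mm farther back than shut.
Start: joints at [-0.066, 0.628, 0.038, 1.517, -0.027, 0.996, -0.02], TCP at [650.014, 0.027, 248.313] pointing down, gripper open.
Joint ranges: [-3.06, 3.06], [-0.37, 2.12], [-1.25, 1.32], [0.18, 2.47], [-1.1, 4.24], [0.23, 1.98], [-2.94, 2.94]. Speed limits (rad/s): [2.57, 2.57, 3.14, 3.14, 3.14, 3.14, 3.14].

### API

Orientations are given as [roll, pitch, yaw] about the fixed x, y, z axes, in that order (R = Rz(yaw) Ry(pitch) Rx(roll)).
In Python, from cell import sensors, get_image, ctrl gives the robot as it stands.
- The arm moves only by the tool send_rows, never from a script. Its argument "series" is a list of rows, each a list of 3 entries, a list of its own where there are three numbers: the finger opening in mm, from 0 to 85.4, then the shift along the world's x, y, z in units of 60 mm (1.0 is 60 mm), then the turn, a rotation vector about the world's x, y, z in units of 5 degrees (1.0 is 5 degrees). A call has 1 to 8 rows; each row shifts and turns the commanded pose from where the row before left it; what a row does not reach is not made up. A row lasts 1/8 s, in which the tool goes at most 62.5 mm and 10.7 degrees, less where a joint would pass 70% of its speed; a pose out of reach is approached as far as the arm can. A call is refused whole if a number of a shift passes 1 or a number of a turn 1, either way. A call with a gripper value outside its range is refused whole. The fingers move at their own pace and stop on an object; the grip force is fixed at half the most. Time passes only in rows, so rows that do not move let the fingers close. It gives the time, the measured TCP pose, the force, the opening and the grip force at its end, in the units of the state.
- sensors.read_state(): the state, without advancing time (a new reading comes with each control period).
- get_image(name): name is "scene" or "side" or "wrist"; returns a dict with "img" (480x640x3 uint8, red, green, blue), "depth" (480x640 float32, mm along the optical axis (not along the pixel's ray), 0 where there is no reading), "vfov" (degrees; the focal length in pixels is half the picture's height over the tangent of half this angle, whatever the lens; pixels are square), "cx", "cy" (the principal point, pixels), "k1" (the pictures are not rectified: a ray, as slopes to the right and down, at radius r is drawn at 1 + k1 r^2 times it, then the intrinsics apply), "world_to_cam" (4x4, takes a point from world to camera coordinates). Camera axes: x right, y down, z forward; pixel columns grow to the right and rows downward; lengths in mm; the calibration is good to about 2 mm. A picture is of the moment at which its call begins.
- ctrl.finish_job(): hands the job in; it is judged then, once.
The state is a dict: "clock": time; "qpos": joint angles; "qd": joint speeds; "tau": joint torques, N m; "eef_pos": TCP position; "tool_rot": TCP orientation; "force": force on the tool from outside, world axes, zero at the start; "torque": the same for the moment, N m; "width": finger opening in mm; "gripper_force": force on a finger pad.
Only numpy, scipy, OpenCV 4.12 (cv2) and the standard library are available. Lean on these libraries where they do the work, as an engineer would, in place of code of your own. Each camera call takes 0.05 s, during which the arm holds its last target. There are 200 camera calls.

### The job

The wooden house with the chimney is lying on its side on the table. Lay it on its back and pack it in the empty house-shaped pocket of the tray, front (door and windows) up, lying flat and fully home on the pocket floor. Set it in rather than dropping it from up in the air, and leave the other houses and the pencil pot as they are.

Things in the scene. Friction and masses are not known exactly. Their poses are not given: they have to be found in the camera images.
- house: House to pack: loose pine block, 0.1 kg, 64 mm wide (y), 42 thick (z), 94 base to ridge (x). Origin: on the back, mid width, 35 mm from the base. x points to the ridge, y to its left side (seen facing the front, ridge up), z out of the front (door, windows). Flat side walls y = +-32, x -35 to 27 mm; 90 degree ridge at x = 59. Starts lying on its left side (y down, x and z level), so 64 mm high.
- chimney (a point): Centre of the house's chimney, an upright block on the right-hand roof slope (on top as the house lies at the start). In the house's frame: x 44, y -19, z 21 mm; the chimney fills y -26 to -12, z 10 to 32 mm and reaches x = 58. Axes as the house. Pushing the front near its top, away from the front, tips the house over its lower edge onto its back.
- tray: Flat wooden presentation tray, fixed on the table, three house-shaped pockets in a row along its y axis. 152 mm (x) by 292 mm (y), rim 26 mm high, the insert's face 22 mm above the table. Origin: on the table under the middle (empty) pocket, 13 mm to -x of the tray's own middle. x is the way the ridges of packed houses point, z up.
- pocket (a point): Where the house's origin belongs, on the middle pocket's floor: 4 mm above the table, 18 mm below the insert's face; axes as the tray, seated house x along x, z up. Pocket outline = house with chimney + 2 mm all round, top edge bevelled 3 mm more; it takes the house front up only. The seated house stands 24 mm proud. Insert clear for 33 mm beside the pocket (along y), then packed houses.
- packed_tall: Of the same set: taller, narrow house, 46 mm wide, 89 mm base to ridge, 42 mm thick, already lying loose in the pocket on the tray's +y side. Origin on its back, axes as for the house.
- packed_low: Of the same set: low house, 46 mm wide, 67 mm base to ridge, 42 mm thick, already lying loose in the pocket on the tray's -y side. Origin on its back, axes as for the house.
- tall_house: Bystander: loose house without chimney, standing upright on the table, 60 mm wide, 42 mm thick, 125 mm high. Origin at the centre of its base, z up.
- small_house: Bystander: loose small house without chimney, standing upright on the table, 50 mm wide, 42 mm thick, 73 mm high. Origin at the centre of its base, z up.
- pencil_pot: Bystander: round white pot, 84 mm across and 100 mm high, with pencils reaching to about 165 mm. Origin at the centre of its base, z up.
Things that resemble listed ones, but are neither listed nor needed, are in the scene too. What is shaped like the packed_low but red is not meant.

How it is judged:
By the outcome, as a careful person would: the job done as asked, in the order asked, and still so for the second after the job is handed in, with the robot touching nothing.
It also fails if it takes over 48 s, if anything falls off the work surface, if the arm or the gripper's body presses on something with over 40 N, if the wrist force passes 120 N, or if a joint passes its speed limit or range.

## Working session

There is one attempt and no reset: what is moved stays moved. The work goes in short steps, Python scripts to look and compute and a tool call to move; the robot and the scene stay as the last step left them, time stands still between calls to the robot, and variables do not carry over. Pictures are saved under pics/ and viewed, at most 10 in all, crops included, and the job is handed in when it is done.

Besides the shell and the picture viewer there is one more tool, called after ">>>" by a JSON object that holds its "name" and its "arguments". send_rows: Moves the arm, as the interface text tells. Its arguments: {"type":"object","properties":{"series":{"type":"array"}},"required":["series"]}

```bash
mkdir -p pics; cat > h.py <<'E'
import numpy as np, cv2
from cell import sensors, get_image, ctrl
def cam(n):
    d=get_image(n); f=240/np.tan(np.radians(d["vfov"]/2))
    d["K"]=np.array([[f,0,d["cx"]],[0,f,d["cy"]],[0,0,1.]]); d["D"]=np.array([d["k1"],0,0,0.])
    v,u=np.mgrid[:480,:640]; p=np.stack([u,v],-1).reshape(-1,1,2).astype(float)
    n_=cv2.undistortPointsIter(p,d["K"],d["D"],None,None,(3,100,1e-9)).reshape(480,640,2)
    z=d["depth"]; c=np.dstack([n_*z[...,None],z]); T=np.linalg.inv(d["world_to_cam"])
    d["P"]=c@T[:3,:3].T+T[:3,3]; d["P"][z==0]=np.nan
    return d
def proj(d,X):
    T=d["world_to_cam"]; return cv2.projectPoints(np.array(X,float).reshape(-1,1,3),cv2.Rodrigues(T[:3,:3])[0],T[:3,3].copy(),d["K"],d["D"])[0].reshape(-1,2)
def save(d,f,crop=None,s=1):
    im=d["img"][...,::-1]
    if crop: u0,v0,u1,v1=crop; im=im[v0:v1,u0:u1]
    cv2.imwrite("pics/"+f,cv2.resize(im,None,fx=s,fy=s,interpolation=cv2.INTER_CUBIC))
E
python3 - <<'E'
from h import *
import pickle
for n in ("scene","side","wrist"):
    d=cam(n); save(d,n+"0.png"); pickle.dump(d,open(n+".pkl","wb")); print(n,np.linalg.inv(d["world_to_cam"])[:3,3],d["k1"])
print(sensors.read_state())
E
```

```text
scene [1060.09558099 -423.01808642  846.76630058] 0.0035917229165783357
side [-54.94198098 790.92145253 742.22045249] -0.13217100640508062
wrist [648.20876687  82.62072678 372.94815691] -0.0744795583557259
{'clock': 0.15, 'qpos': array([-0.06581385,  0.62913036,  0.03843213,  1.5180953 , -0.02699783,
        0.99629942, -0.01994564]), 'qd': array([ 0.00139905, -0.00381729, -0.00184089, -0.00167258,  0.00096174,
       -0.00235166,  0.00011258]), 'tau': array([ 2.19518879e-03, -5.63800478e+01,  1.22790758e+00, -1.93650573e+01,
        1.11919764e-02,  7.40401709e-03, -1.44664841e-05]), 'eef_pos': array([6.49572959e+02, 5.17438858e-02, 2.47615919e+02]), 'tool_rot': array([-3.14017735e+00, -2.50134741e-06,  1.57087985e+00]), 'force': array([-0.11462221,  0.30184223, -0.47482963]), 'torque': array([ 0.03169399, -0.01632564, -0.02136604]), 'gripper_force': 0.0, 'width': 85.13189753374924}
```

View pics/scene0.png

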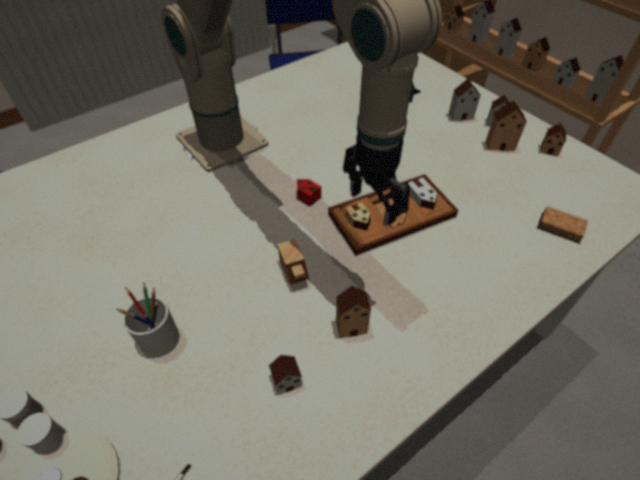

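View pics/side0.png

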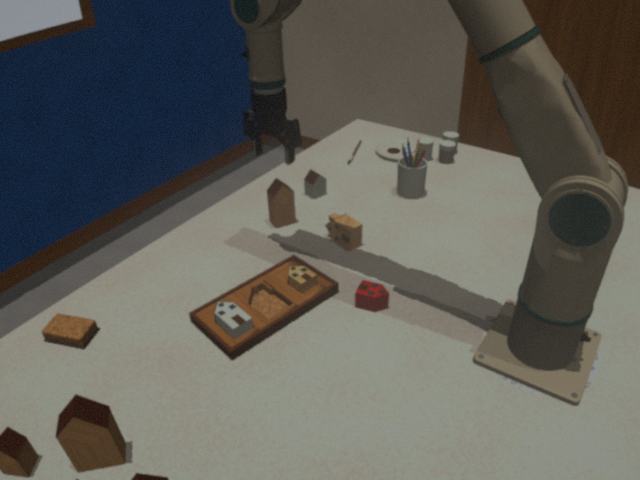

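Scene picture: a pine block lies at (293,262), and the tray is at (393,213). Upright brown houses stand at (353,312) and (505,125), there is a red low house at (308,190), and a cork block at (563,223). In the side view the pine block is at (345,230) and the tray at (265,303). Only the pine block is a loose house lying on its side, so it fits. I'll confirm it in an enlarged crop.

```bash
python3 - <<'E'
from h import *
import pickle
S=pickle.load(open("scene.pkl","rb"));D=pickle.load(open("side.pkl","rb"))
f=lambda d,c:cv2.resize(d["img"][c[1]:c[3],c[0]:c[2],::-1],(400,400),interpolation=cv2.INTER_CUBIC)
a=np.hstack([f(S,(255,225,335,305)),f(D,(305,190,385,270))]); cv2.imwrite("pics/crop1.png",np.clip(a*1.6,0,255))
for n,d,c in (("S",S,(255,225,335,305)),("D",D,(305,190,385,270))):
    p=d["P"][c[1]:c[3],c[0]:c[2]].reshape(-1,3); p=p[~np.isnan(p[:,0])]
    print(n,"table z",np.median(p[p[:,2]<15][:,2]))
    h=p[(p[:,2]>15)]; print(len(h),h.min(0).round(),h.max(0).round())
    t=h[h[:,2]>57]; r=cv2.minAreaRect(t[:,:2].astype(np.float32)); print("top",len(t),np.median(t[:,2]),r,cv2.boxPoints(r).round(1).tolist())
for n,d,c in (("S",S,(320,165,465,255)),("D",D,(180,245,345,365))):
    p=d["P"][c[1]:c[3],c[0]:c[2]].reshape(-1,3); p=p[~np.isnan(p[:,0])]
    t=p[(p[:,2]>19)&(p[:,2]<30)]; print(n,len(t),t.min(0).round(),t.max(0).round()); r=cv2.minAreaRect(t[:,:2].astype(np.float32)); print(r,cv2.boxPoints(r).round(1).tolist())
E
```

```text
S table z -0.9373336833799613
911 [ 480. -142.   15.] [585. -78.  68.]
top 549 62.67501199070534 ((532.2103271484375, -109.10643005371094), (42.55712127685547, 95.81340789794922), 74.23139190673828) [[480.29998779296875, -116.5999984741211], [572.5, -142.60000610351562], [584.0999755859375, -101.5999984741211], [491.8999938964844, -75.5999984741211]]
D table z 0.08610469410348287
942 [ 480. -267.   15.] [748.  90.  68.]
top 332 63.34463819959217 ((529.4981079101562, -107.37974548339844), (45.319950103759766, 93.63720703125), 73.9450912475586) [[478.20001220703125, -116.19999694824219], [568.2000122070312, -142.10000610351562], [580.7999877929688, -98.5999984741211], [490.79998779296875, -72.69999694824219]]
S 2987 [371.  37.  19.] [638. 350.  30.]
((505.5078125, 199.19192504882812), (293.9531555175781, 216.44509887695312), 77.89005279541016) [[368.8999938964844, 78.19999694824219], [580.5, 32.79999923706055], [642.2000122070312, 320.20001220703125], [430.5, 365.6000061035156]]
D 4451 [428.  38.  19.] [638. 354.  30.]
((533.3341064453125, 195.4712677001953), (295.3030090332031, 157.42152404785156), 78.2318344116211) [[426.20001220703125, 67.0], [580.2999877929688, 34.900001525878906], [640.5, 324.0], [486.3999938964844, 356.1000061035156]][ WARN:0@0.291] global loadsave.cpp:1063 imwrite_ Unsupported depth image for selected encoder is fallbacked to CV_8U.
```

View pics/crop1.png

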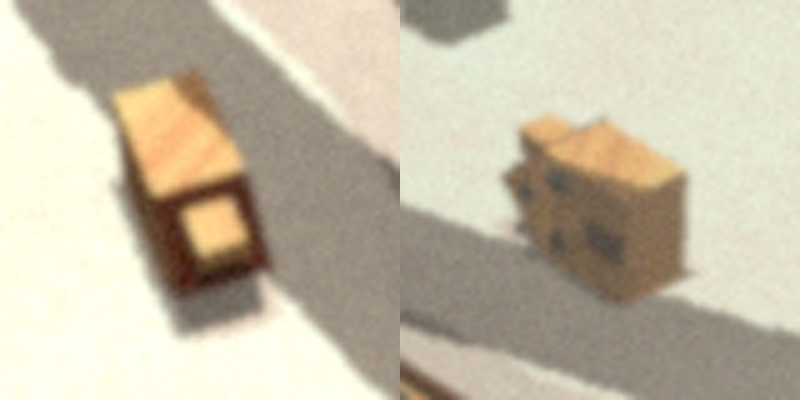

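View pics/wrist0.png

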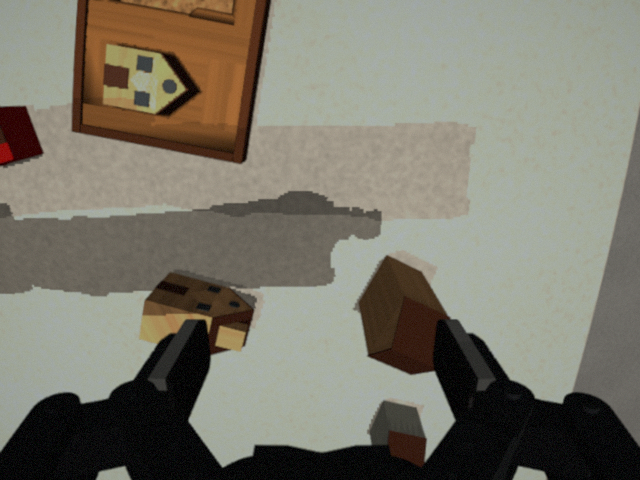

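The crop confirms it: the pine block has a chimney on its upper roof slope and lies with its windowed front facing the tray (+y) and the ridge towards +x. The wrist view shows the packed low house at (150,78), the target at (195,310), and the tall house at (405,315). Next I'll check the neighbours' positions and plan the push.

```bash
python3 - <<'E'
from h import *
import pickle
S=pickle.load(open("scene.pkl","rb"));D=pickle.load(open("side.pkl","rb"))
P=np.concatenate([S["P"].reshape(-1,3),D["P"].reshape(-1,3)]); P=P[~np.isnan(P[:,0])]
for n,(x0,x1,y0,y1) in {"all":(400,800,-420,-20)}.items():
    m=(P[:,0]>x0)&(P[:,0]<x1)&(P[:,1]>y0)&(P[:,1]<y1)&(P[:,2]>15)&(P[:,2]<180)
    q=P[m]; g=np.zeros((80,80),np.uint8); g[((q[:,0]-x0)/5).astype(int),((q[:,1]-y0)/5).astype(int)]=1
    k,l=cv2.connectedComponents(cv2.dilate(g,np.ones((3,3))))
    L=l[((q[:,0]-x0)/5).astype(int),((q[:,1]-y0)/5).astype(int)]
    for i in range(1,k):
        a=q[L==i]
        if len(a)>60: print(len(a),np.percentile(a,1,0).round(),np.percentile(a,99,0).round())
c=np.array([530.8,-108.2]); yaw=np.radians(-15.9); x=np.array([np.cos(yaw),np.sin(yaw)]); z=np.array([-x[1],x[0]])
o=c-12*x-21*z
print("x",x,"z",z,"back-mid origin xy",o,"front at x=8:",o+8*x+42*z,"TCP start (front+14.5+20):",o+8*x+76.5*z)
E
```

```text
1889 [ 461. -419.   16.] [ 543. -379.  145.]
1749 [ 483. -138.   16.] [580. -76.  66.]
2398 [ 688. -128.   16.] [750. -57. 125.]
1289 [ 707. -294.   16.] [ 760. -237.   73.]
x [ 0.96174131 -0.27395922] z [0.27395922 0.96174131] back-mid origin xy [ 513.50596069 -125.10905688] front at x=8: [532.70617835 -86.90759562] TCP start (front+14.5+20): [542.1577714  -53.72752045]
```

>>> {"name": "send_rows", "arguments": {"series": [[0,[-0.112,-0.056,-0.1],[0,0,0.926]],[0,[-0.112,-0.056,-0.1],[0,0,0.926]],[0,[-0.112,-0.056,-0.1],[0,0,0.926]],[0,[-0.112,-0.056,-0.1],[0,0,0.926]],[0,[-0.112,-0.056,-0.1],[0,0,0.926]],[0,[-0.112,-0.056,-0.1],[0,0,0.926]],[0,[-0.112,-0.056,-0.1],[0,0,0.926]],[0,[-0.112,-0.056,-0.1],[0,0,0.926]]]}}

```text
clock: 1.15
eef_pos: [595.8, -27.0, 199.9]
tool_rot: [-3.141, -0.0, 2.22]
force: [-0.3, -0.2, -0.6]
width: -0.0
gripper_force: 0.0
```

>>> {"name": "send_rows", "arguments": {"series": [[0,[-0.112,-0.056,-0.1],[0,0,0.926]],[0,[-0.112,-0.056,-0.1],[0,0,0.926]],[0,[-0.112,-0.056,-0.1],[0,0,0.926]],[0,[-0.112,-0.056,-0.1],[0,0,0.926]],[0,[-0.112,-0.056,-0.1],[0,0,0.926]],[0,[-0.112,-0.056,-0.1],[0,0,0.926]],[0,[-0.112,-0.056,-0.1],[0,0,0.926]],[0,[-0.112,-0.056,-0.1],[0,0,0.926]]]}}

```text
clock: 2.15
eef_pos: [542.1, -53.9, 151.9]
tool_rot: [-3.141, -0.0, 2.866]
force: [-0.2, -0.5, -0.2]
width: 0.1
gripper_force: 0.0
```

>>> {"name": "send_rows", "arguments": {"series": [[0,[0,0,-0.3],[0,0,0]],[0,[0,0,-0.3],[0,0,0]],[0,[0,0,-0.3],[0,0,0]],[0,[0,0,-0.3],[0,0,0]],[0,[0,0,-0.18],[0,0,0]],[0,[0,0,0],[0,0,0]],[0,[0,0,0],[0,0,0]]]}}

```text
clock: 3.02
eef_pos: [542.9, -53.7, 70.0]
tool_rot: [3.141, 0.001, 2.864]
force: [-0.7, 0.2, -0.4]
width: 0.1
gripper_force: 0.0
```

>>> {"name": "send_rows", "arguments": {"series": [[0,[-0.027,-0.096,0],[0,0,0]],[0,[-0.027,-0.096,0],[0,0,0]],[0,[-0.014,-0.048,0],[0,0,0]],[0,[-0.014,-0.048,0],[0,0,0]],[0,[-0.014,-0.048,0],[0,0,0]],[0,[-0.014,-0.048,0],[0,0,0]],[0,[-0.014,-0.048,0],[0,0,0]],[0,[-0.014,-0.048,0],[0,0,0]]]}}

```text
clock: 4.03
eef_pos: [534.2, -82.6, 69.5]
tool_rot: [3.141, 0.0, 2.864]
force: [-0.5, 0.3, -0.4]
width: -0.1
gripper_force: 0.3
```

```bash
python3 - <<'E'
from h import *
d=cam("side"); save(d,"push1.png",(270,130,430,260),5)
E
```

```text
(no output)
```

View pics/push1.png

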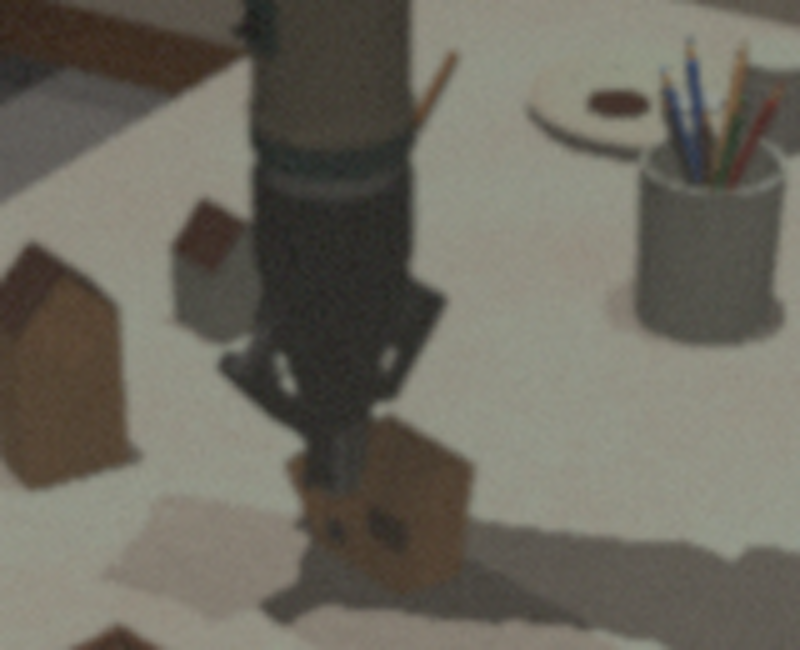

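The fingertip at (335,470) in the crop is against the upper front of the house, and the house seems to be tilting back. I'll keep pushing.

>>> {"name": "send_rows", "arguments": {"series": [[0,[-0.014,-0.048,0],[0,0,0]],[0,[-0.014,-0.048,0],[0,0,0]],[0,[-0.014,-0.048,0],[0,0,0]],[0,[-0.014,-0.048,0],[0,0,0]],[0,[-0.014,-0.048,0],[0,0,0]],[0,[-0.014,-0.048,0],[0,0,0]],[0,[0,0,0],[0,0,0]],[0,[0,0,0],[0,0,0]]]}}

```text
clock: 5.08
eef_pos: [529.2, -99.7, 69.5]
tool_rot: [3.141, -0.0, 2.864]
force: [0.9, -0.4, 0.1]
width: -0.1
gripper_force: 0.0
```

```bash
cat >> h.py <<'E'
def house(n,lo,hi,box=(440,630,-250,-40)):
    d=cam(n) if isinstance(n,str) else n; p=d["P"].reshape(-1,3); p=p[~np.isnan(p[:,0])]
    p=p[(p[:,0]>box[0])&(p[:,0]<box[1])&(p[:,1]>box[2])&(p[:,1]<box[3])]
    q=p[(p[:,2]>15)&(p[:,2]<80)]
    t=p[(p[:,2]>lo)&(p[:,2]<hi)]; print(len(q),np.percentile(q[:,2],[5,50,95]).round(1),len(t))
    if len(t)>50: r=cv2.minAreaRect(t[:,:2].astype(np.float32)); print(r,cv2.boxPoints(r).round(1).tolist())
    return d
E
python3 - <<'E'
from h import *
for n in("scene","side"): house(n,36,48)
E
```

```text
937 [34.6 60.2 73.5] 114
((557.2765502929688, -125.99420928955078), (41.5523796081543, 62.241607666015625), 15.94466781616211) [[528.7999877929688, -101.80000305175781], [545.7999877929688, -161.60000610351562], [585.7999877929688, -150.1999969482422], [568.7000122070312, -90.4000015258789]]
850 [20.8 47.7 73.9] 173
((521.84716796875, -106.19937133789062), (102.86857604980469, 48.876182556152344), 11.726956367492676) [[466.5, -92.69999694824219], [476.5, -140.60000610351562], [577.2000122070312, -119.69999694824219], [567.2000122070312, -71.80000305175781]]
```

>>> {"name": "send_rows", "arguments": {"series": [[0,[-0.014,-0.048,0],[0,0,0]],[0,[-0.014,-0.048,0],[0,0,0]],[0,[-0.014,-0.048,0],[0,0,0]],[0,[-0.014,-0.048,0],[0,0,0]],[0,[0,0,0],[0,0,0]],[0,[0,0,0],[0,0,0]],[0,[0,0,0],[0,0,0]]]}}

```text
clock: 6.05
eef_pos: [525.9, -111.2, 69.5]
tool_rot: [3.141, -0.0, 2.864]
force: [-0.1, -0.3, 0.1]
width: -0.1
gripper_force: 0.0
```

```bash
python3 - <<'E'
from h import *
for n in("scene","side"): house(n,36,48)
E
```

```text
1165 [22.9 40.9 64.5] 865
((517.36962890625, -161.01150512695312), (64.14855194091797, 95.83649444580078), 74.44713592529297) [[462.6000061035156, -179.10000610351562], [554.9000244140625, -204.8000030517578], [572.0999755859375, -143.0], [479.79998779296875, -117.30000305175781]]
744 [18.2 41.4 71.1] 407
((511.5712585449219, -158.17428588867188), (67.69185638427734, 90.24679565429688), 72.55194091796875) [[458.3999938964844, -176.89999389648438], [544.5, -204.0], [564.7999877929688, -139.39999389648438], [478.70001220703125, -112.4000015258789]]
```

>>> {"name": "send_rows", "arguments": {"series": [[85,[0,0,0.4],[0,0,0]],[85,[0,0,0.4],[0,0,0]],[85,[-0.07,-0.2,0.4],[0,0,0]],[85,[-0.07,-0.2,0.4],[0,0,0]],[85,[-0.07,-0.2,0.4],[0,0,0]],[85,[-0.07,-0.19,0.2],[0,0,0]],[85,[0,0,0],[0,0,0]],[85,[0,0,0],[0,0,0]]]}}

```text
clock: 7.15
eef_pos: [508.6, -158.2, 200.7]
tool_rot: [3.141, -0.001, 2.864]
force: [0.9, -0.4, 0.5]
width: 84.5
gripper_force: 0.0
```

```bash
python3 - <<'E'
from h import *
for n in("scene","side"): house(n,36,48)
d=house("wrist",36,48); save(d,"wrist1.png")
s=sensors.read_state(); print(s["eef_pos"],s["tool_rot"],np.linalg.inv(d["world_to_cam"])[:3,3])
E
```

```text
1088 [22.1 40.5 43.6] 867
((517.5223388671875, -160.98321533203125), (64.69830322265625, 95.49237060546875), 74.92292022705078) [[463.0, -179.8000030517578], [555.2000122070312, -204.60000610351562], [572.0, -142.1999969482422], [479.79998779296875, -117.30000305175781]]
718 [17.8 40.6 43.9] 478
((516.4241333007812, -158.54248046875), (68.18306732177734, 98.07626342773438), 75.64015197753906) [[460.5, -179.39999389648438], [555.5, -203.6999969482422], [572.4000244140625, -137.6999969482422], [477.3999938964844, -113.4000015258789]]
9446 [32.6 42.  43.4] 8868
((516.0594482421875, -160.48504638671875), (65.38469696044922, 94.47566986083984), 73.82749938964844) [[461.6000061035156, -178.6999969482422], [552.2999877929688, -205.0], [570.5, -142.1999969482422], [479.79998779296875, -115.9000015258789]]
[ 508.77417191 -157.90972393  200.68761153] [ 3.14114104e+00 -1.61624482e-03  2.86481364e+00] [ 427.65397604 -135.67469626  326.22204173]
```

View pics/wrist1.png

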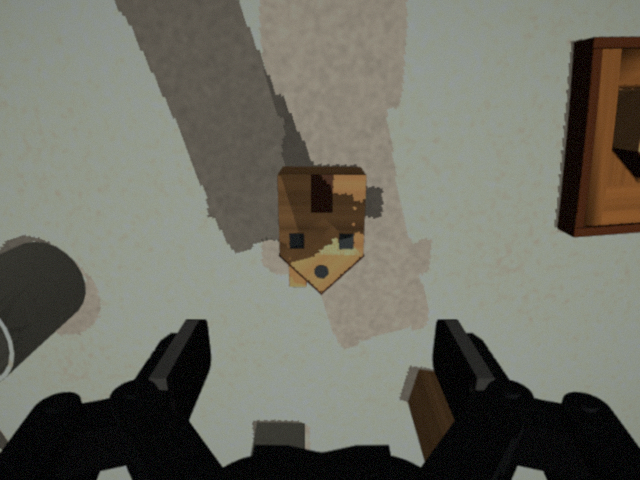

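The house now lies on its back at (322,230), front up and lined up between the fingers. Descending to grip its side walls.

>>> {"name": "send_rows", "arguments": {"series": [[85.4,[0.01,-0.01,-0.5],[0,0,0]],[85.4,[0,0,-0.5],[0,0,0]],[85.4,[0,0,-0.5],[0,0,0]],[85.4,[0,0,-0.4],[0,0,0]],[85.4,[0,0,-0.4],[0,0,0]],[85.4,[0,0,-0.2],[0,0,0]],[85.4,[0,0,-0.19],[0,0,0]],[85.4,[0,0,0],[0,0,0]]]}}

```text
clock: 8.3
eef_pos: [509.4, -159.1, 39.7]
tool_rot: [-3.142, -0.001, 2.864]
force: [-0.2, -0.1, 0.1]
width: 85.1
gripper_force: 0.0
```

>>> {"name": "send_rows", "arguments": {"series": [[70,[0,0,0],[0,0,0]],[66,[0,0,0],[0,0,0]],[60,[0,0,0],[0,0,0]],[55,[0,0,0],[0,0,0]],[55,[0,0,0],[0,0,0]],[55,[0,0,0],[0,0,0]]]}}

```text
clock: 9.05
eef_pos: [510.2, -159.3, 41.3]
tool_rot: [3.142, 0.002, 2.864]
force: [-0.7, 0.1, 6.5]
width: 62.2
gripper_force: 65.6
```

>>> {"name": "send_rows", "arguments": {"series": [[55,[0,0,0.1],[0,0,0]],[55,[0,0,0.2],[0,0,0]],[55,[0,0,0.4],[0,0,0]],[55,[0,0,0.5],[0,0,0]],[55,[0,0,0.4],[0,0,0]],[55,[0,0,0],[0,0,0]],[55,[0,0,0],[0,0,0]]]}}

```text
clock: 9.93
eef_pos: [509.1, -159.5, 135.8]
tool_rot: [-3.141, -0.001, 2.863]
force: [-0.2, -0.8, -0.6]
width: 62.8
gripper_force: 65.9
```

```bash
python3 - <<'E'
from h import *
s=sensors.read_state(); e=s["eef_pos"]; print(e,s["width"],s["gripper_force"])
w=cam("wrist"); p=w["P"].reshape(-1,3); p=p[~np.isnan(p[:,0])]
q=p[(p[:,2]>e[2]-12)&(p[:,2]<e[2]+12)&(np.hypot(*(p[:,:2]-e[:2]).T)<75)]; print(len(q),np.median(q[:,2])); r=cv2.minAreaRect(q[:,:2].astype(np.float32)); print("held",r,cv2.boxPoints(r).round(1).tolist())
save(w,"wrist2.png")
for n in("scene","side"):
    d=cam(n); p=d["P"].reshape(-1,3); p=p[~np.isnan(p[:,0])]
    m=(p[:,0]>400)&(p[:,0]<670)&(p[:,1]>20)&(p[:,1]<370)
    t=p[m&(p[:,2]>19)&(p[:,2]<29)]; r=cv2.minAreaRect(t[:,:2].astype(np.float32)); print(n,r,cv2.boxPoints(r).round(1).tolist(), "table",np.median(p[m&(p[:,2]<8)][:,2]))
    # pocket floor
    c=np.array([520.6,198]); f=p[(np.hypot(*(p[:,:2]-c).T)<60)&(p[:,2]<12)]; 
    if len(f): print("floor",len(f),np.median(f[:,2]),f[:,:2].min(0),f[:,:2].max(0)); print(cv2.minAreaRect(f[:,:2].astype(np.float32)))
E
```

```text
[ 509.06422827 -159.45917967  135.78717364] 62.7987724355345 65.87328314781189
36790 136.51848991477078
held ((508.30078125, -157.612060546875), (97.11625671386719, 85.6274185180664), 2.415678024291992) [[458.0, -116.9000015258789], [461.6000061035156, -202.39999389648438], [558.5999755859375, -198.3000030517578], [555.0, -112.80000305175781]]
scene ((534.6804809570312, 193.36968994140625), (294.08917236328125, 155.0256805419922), 78.32054138183594) [[429.0, 65.0999984741211], [580.7999877929688, 33.70000076293945], [640.4000244140625, 321.70001220703125], [488.5, 353.1000061035156]] table -0.44150298912438757
floor 598 3.5693272624980636 [477.81755278 167.84923915] [574.37522609 238.34715603]
((529.0427856445312, 200.97833251953125), (64.66854858398438, 96.39639282226562), 82.40813446044922)
side ((534.274169921875, 195.25401306152344), (294.9441223144531, 158.67440795898438), 78.41004943847656) [[426.8999938964844, 66.69999694824219], [582.4000244140625, 34.79999923706055], [641.5999755859375, 323.79998779296875], [486.20001220703125, 355.70001220703125]] table -0.014915241631001663
floor 716 3.827158369763481 [488.38365953 157.31791784] [578.80346975 225.64329876]
((536.2207641601562, 189.2860107421875), (62.283817291259766, 85.46379852294922), 78.43895721435547)
```

>>> {"name": "send_rows", "arguments": {"series": [[55,[0.03,0.3,0],[0,0,0.1]],[55,[0.03,0.5,0],[0,0,0.1]],[55,[0.03,0.5,0],[0,0,0.1]],[55,[0.03,0.5,0],[0,0,0.1]],[55,[0.03,0.5,0],[0,0,0.1]],[55,[0.03,0.5,0],[0,0,0.1]],[55,[0.03,0.5,0],[0,0,0.1]],[55,[0.03,0.5,0],[0,0,0.1]]]}}

```text
clock: 11.08
eef_pos: [523.4, 71.3, 135.7]
tool_rot: [3.141, -0.001, 2.936]
force: [0.9, 0.5, -2.0]
width: 62.3
gripper_force: 65.8
```

>>> {"name": "send_rows", "arguments": {"series": [[55,[0.03,0.5,0],[0,0,0.06]],[55,[0.02,0.5,0],[0,0,0]],[55,[0.02,0.5,0],[0,0,0]],[55,[0,0.4,0],[0,0,0]],[55,[0,0.22,0],[0,0,0]],[55,[0,0,0],[0,0,0]],[55,[0,0,0],[0,0,0]]]}}

```text
clock: 11.95
eef_pos: [528.1, 194.6, 135.9]
tool_rot: [-3.14, -0.0, 2.938]
force: [-0.0, -0.8, -1.0]
width: 62.2
gripper_force: 65.8
```

```bash
python3 - <<'E'
from h import *
s=sensors.read_state(); e=s["eef_pos"]; print(e,s["tool_rot"],s["width"])
w=cam("wrist"); P=w["P"]
yaw=np.radians(-11.65); X=np.array([np.cos(yaw),np.sin(yaw)]); Y=np.array([-X[1],X[0]]); o=np.array([521.8,196.9])
a=(P[...,:2]-o)@X; b=(P[...,:2]-o)@Y; z=P[...,2]
# tray base-side outer edge / inside
m=(z>19)&(z<30)
print("rim x min by y:",[ (y,round(float(np.nanpercentile(a[m&(abs(b-y)<5)],0.5)),1)) for y in (-120,-90,-60,60,90,120) if (m&(abs(b-y)<5)).sum()>20])
f=(z>-2)&(z<9)&(a>-45)&(a<65)&(abs(b)<45)
if f.sum(): print("floor",f.sum(),np.percentile(a[f],[1,99]),np.percentile(b[f],[1,99]))
h=(z>e[2]-8)&(z<e[2]+8)&(abs(b)<28)&(a<70)&(a>-50)
print("held a range",np.percentile(a[h],[.5,99.5]),"z",np.median(z[h]))
save(w,"wrist3.png")
E
```

```text
[528.05064864 194.57231781 135.86868719] [-3.14017816e+00 -3.89671123e-04  2.93768756e+00] 62.1619165943814
rim x min by y: [(-120, -64.4), (-90, -64.5), (-60, -64.7), (60, -64.9), (90, -64.9), (120, -64.9)]
floor 4051 [-36.0979645  -11.02922688] [-33.84428159  34.13080402]
held a range [-34.66416331  52.95529433] z 136.57671156530495
```

View pics/wrist3.png

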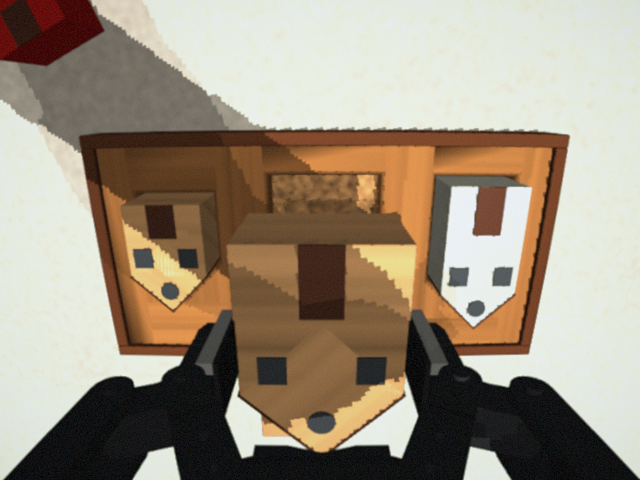

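The wrist view shows the held house front up, with its base edge running (228–415, 243). The pocket is below it at (270–380, 172–212), and the low and tall packed houses are at (170,250) and (478,250). I'll measure the held house's lateral position in the same view.

```bash
python3 - <<'E'
from h import *
w=cam("wrist"); P=w["P"]
yaw=np.radians(-11.65); X=np.array([np.cos(yaw),np.sin(yaw)]); Y=np.array([-X[1],X[0]]); o=np.array([521.8,196.9])
a=(P[...,:2]-o)@X; b=(P[...,:2]-o)@Y; z=P[...,2]
for v in (246,255,265,275,285,295): 
    r=(z[v]>128)&(z[v]<145)&(np.arange(640)>210)&(np.arange(640)<432); print(v,np.where(r)[0][[0,-1]],b[v][r].min().round(2),b[v][r].max().round(2),np.median(a[v][r]).round(1),"z l/r",z[v][r][3:20].mean().round(1),z[v][r][-20:-3].mean().round(1))
r=(z>128)&(z<145); 
print("base edge a by col",[(u,a[215:300,u][r[215:300,u]].min().round(1)) for u in (240,270,300,340,370,400)])
for v in (176,182,188,194,200,206):
    r=(z[v]<8)&(z[v]>0)&(np.arange(640)>255)&(np.arange(640)<395); 
    if r.sum(): print("fl",v,np.where(r)[0][[0,-1]],b[v][r].min().round(2),b[v][r].max().round(2),np.median(a[v][r]).round(1))
E
```

```text
246 [226 416] -33.49 30.1 -33.7 z l/r 136.3 136.3
255 [227 415] -33.48 29.72 -30.6 z l/r 136.4 136.5
265 [228 414] -33.18 29.71 -27.0 z l/r 136.7 136.6
275 [229 413] -33.24 29.66 -23.3 z l/r 136.6 136.7
285 [229 412] -33.65 29.62 -19.6 z l/r 136.8 136.6
295 [230 412] -33.97 30.06 -15.7 z l/r 136.5 136.5
base edge a by col [(240, np.float64(-34.5)), (270, np.float64(-34.7)), (300, np.float64(-34.6)), (340, np.float64(-34.7)), (370, np.float64(-34.5)), (400, np.float64(-34.6))]
fl 176 [271 377] -34.07 34.24 -35.2
fl 182 [272 377] -33.73 34.24 -31.3
fl 188 [272 377] -33.99 34.35 -27.3
fl 194 [272 376] -33.9 34.25 -23.3
fl 200 [273 376] -33.7 34.25 -19.3
fl 206 [273 376] -33.79 34.21 -15.3
```

>>> {"name": "send_rows", "arguments": {"series": [[55,[0.01,0.033,-0.2],[0,0,0]],[55,[0,0,-0.3],[0,0,0]],[55,[0,0,-0.3],[0,0,0]],[55,[0,0,-0.2],[0,0,0]],[55,[0,0,-0.1],[0,0,0]],[55,[0,0,-0.06],[0,0,0]],[55,[0,0,0],[0,0,0]],[55,[0,0,0],[0,0,0]]]}}

```text
clock: 13.05
eef_pos: [529.1, 198.0, 67.0]
tool_rot: [3.141, 0.001, 2.939]
force: [0.0, -0.9, -2.4]
width: 62.5
gripper_force: 65.8
```

>>> {"name": "send_rows", "arguments": {"series": [[55,[0,0,-0.04],[0,0,0]],[55,[0,0,-0.04],[0,0,0]],[55,[0,0,-0.04],[0,0,0]],[55,[0,0,-0.04],[0,0,0]],[55,[0,0,0],[0,0,0]]]}}

```text
clock: 13.68
eef_pos: [528.0, 198.0, 59.4]
tool_rot: [-3.141, 0.0, 2.939]
force: [-8.9, -3.7, 23.4]
width: 62.4
gripper_force: 69.0
```

>>> {"name": "send_rows", "arguments": {"series": [[55,[0,0,0.06],[0,0,0]],[55,[0,0,0.06],[0,0,0]],[55,[-0.02,-0.018,0],[0,0,0]],[55,[0,0,0],[0,0,0]],[55,[0,0,0],[0,0,0]],[55,[0,0,0],[0,0,0]]]}}

```text
clock: 14.42
eef_pos: [527.6, 196.8, 63.9]
tool_rot: [-3.142, -0.0, 2.939]
force: [1.0, 0.0, -1.1]
width: 62.3
gripper_force: 66.1
```

```bash
python3 - <<'E'
from h import *
w=cam("wrist"); P=w["P"]; e=sensors.read_state(); print(e["eef_pos"],e["tool_rot"],e["force"])
yaw=np.radians(-11.65); X=np.array([np.cos(yaw),np.sin(yaw)]); Y=np.array([-X[1],X[0]]); o=np.array([521.8,196.9])
a=(P[...,:2]-o)@X; b=(P[...,:2]-o)@Y; z=P[...,2]; E=e["eef_pos"][2]; c=np.arange(640)
m=(abs(z-E)<7)
for v in (250,270,290):
    r=m[v]&(c>210)&(c<432); print(v,b[v][r].min().round(2),b[v][r].max().round(2),np.median(a[v][r]).round(1),np.median(z[v][r]).round(1))
print("base edge a",[(u,a[200:300,u][m[200:300,u]].min().round(1)) for u in (240,270,300,340,370,400)])
f=(z>-2)&(z<8)&(a>-45)&(a<65)&(abs(b)<45); print("floor",f.sum())
if f.sum(): print(np.percentile(a[f],[.5,99]),np.percentile(b[f],[.5,99.5]))
t=(z>19)&(z<24)&(a>-50)&(a<60)&(abs(b)<55); rr=t&(a>-38)&(a<-10)
print("insert edges near pocket",b[rr&(b<0)].max() if (rr&(b<0)).any() else None, b[rr&(b>0)].min() if (rr&(b>0)).any() else None)
save(w,"wrist4.png")
E
```

```text
[527.56036878 196.77945728  63.94203952] [-3.14152953e+00 -2.50834182e-04  2.93876981e+00] [-0.4563893   0.60942759 -0.11372473]
250 -31.04 31.74 -33.4 64.7
270 -31.46 32.2 -26.2 64.7
290 -31.33 31.99 -18.8 64.8
base edge a [(240, np.float64(-35.7)), (270, np.float64(-35.7)), (300, np.float64(-35.6)), (340, np.float64(-35.7)), (370, np.float64(-35.5)), (400, np.float64(-35.7))]
floor 1595
[-35.49682192 -30.14120435] [-34.16227259  34.09931887]
insert edges near pocket -2.1977155267254305 4.668671245686127
```

View pics/wrist4.png

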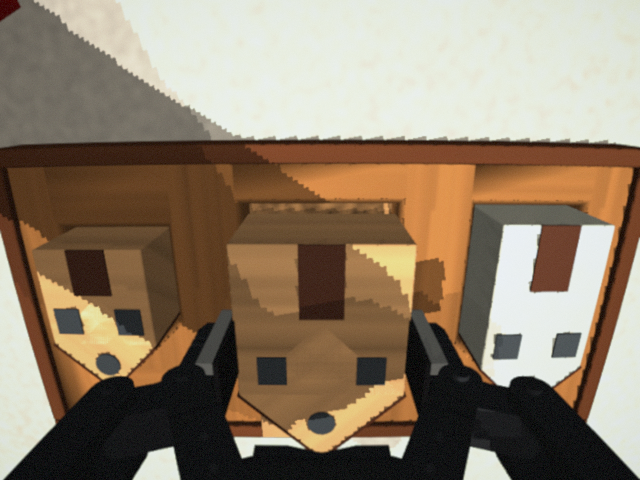

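The house is now centred over the pocket: its base edge (228–415, 243) sits inside the pocket outline (240–400, 205). Lowering slowly.

>>> {"name": "send_rows", "arguments": {"series": [[55,[0,0,-0.05],[0,0,0]],[55,[0,0,-0.05],[0,0,0]],[55,[0,0,-0.05],[0,0,0]],[55,[0,0,0],[0,0,0]]]}}

```text
clock: 14.98
eef_pos: [527.4, 196.7, 54.8]
tool_rot: [-3.141, -0.001, 2.939]
force: [-0.3, -0.3, -0.5]
width: 62.4
gripper_force: 66.1
```

Inside the pocket with no contact force. Continuing down.

>>> {"name": "send_rows", "arguments": {"series": [[55,[0,0,-0.05],[0,0,0]],[55,[0,0,-0.05],[0,0,0]],[55,[0,0,-0.03],[0,0,0]],[55,[0,0,-0.02],[0,0,0]],[55,[0,0,0],[0,0,0]]]}}

```text
clock: 15.6
eef_pos: [527.6, 196.7, 46.0]
tool_rot: [-3.142, -0.0, 2.939]
force: [0.4, -0.0, -1.3]
width: 62.2
gripper_force: 66.1
```

>>> {"name": "send_rows", "arguments": {"series": [[55,[0,0,-0.015],[0,0,0]],[55,[0,0,-0.015],[0,0,0]],[55,[0,0,0],[0,0,0]]]}}

```text
clock: 15.98
eef_pos: [527.9, 196.8, 45.3]
tool_rot: [3.142, 0.001, 2.939]
force: [-1.3, -0.8, 7.0]
width: 62.5
gripper_force: 67.0
```

Floor contact came at the predicted height (45.3). Releasing and lifting clear.

>>> {"name": "send_rows", "arguments": {"series": [[66,[0,0,0],[0,0,0]],[72,[0,0,0],[0,0,0]],[78,[0,0,0],[0,0,0]],[82,[0,0,0],[0,0,0]],[82,[0,0,0],[0,0,0]],[82,[0,0,0.2],[0,0,0]],[82,[0,0,0.3],[0,0,0]],[82,[0,0,0.4],[0,0,0]]]}}

```text
clock: 16.98
eef_pos: [527.6, 196.8, 99.8]
tool_rot: [3.141, 0.0, 2.939]
force: [-1.3, -1.1, -0.0]
width: 82.1
gripper_force: 0.0
```

>>> {"name": "send_rows", "arguments": {"series": [[82,[0,0,0.5],[0,0,0]],[82,[0,0,0.6],[0,0,0]],[82,[0,0,0.5],[0,0,0]],[82,[0,0,0],[0,0,0]],[82,[0,0,0],[0,0,0]]]}}

```text
clock: 17.6
eef_pos: [527.3, 196.4, 194.6]
tool_rot: [-3.141, 0.0, 2.939]
force: [-0.5, -0.7, -0.3]
width: 82.1
gripper_force: 0.0
```

```bash
python3 - <<'E'
from h import *
w=cam("wrist"); P=w["P"]; save(w,"wrist5.png")
yaw=np.radians(-11.65); X=np.array([np.cos(yaw),np.sin(yaw)]); Y=np.array([-X[1],X[0]]); o=np.array([521.8,196.9])
a=(P[...,:2]-o)@X; b=(P[...,:2]-o)@Y; z=P[...,2]
m=(abs(b)<36)&(a>-40)&(a<62)&(z>38)&(z<60); q=np.c_[a[m],b[m],np.ones(m.sum())]; print(m.sum(),np.percentile(z[m],[2,50,98]),np.percentile(a[m],[.5,99.5]),np.percentile(b[m],[.5,99.5]),"plane slope",np.linalg.lstsq(q,z[m],rcond=None)[0])
for n,y in (("low",-92),("tall",92)):
    k=(abs(b-y)<26)&(z>35)&(z<60)&(abs(a)<60); print(n,k.sum(),np.median(z[k]))
for n in ("scene","side"):
    d=cam(n); p=d["P"]; A=(p[...,:2]-o)@X; B=(p[...,:2]-o)@Y; k=(abs(B)<30)&(A>-33)&(A<25)&(p[...,2]>35)&(p[...,2]<60); print(n,k.sum(),np.median(p[...,2][k]))
E
```

```text
9506 [44.28858806 46.07810328 47.71849729] [-34.89148579  54.71994875] [-30.74445628  32.4667793 ] plane slope [4.61086508e-03 9.36593930e-04 4.60201572e+01]
low 5047 46.0199064512268
tall 6990 46.11975200079698
scene 391 45.2025005231535
side 544 45.87227274568676
```

View pics/wrist5.png

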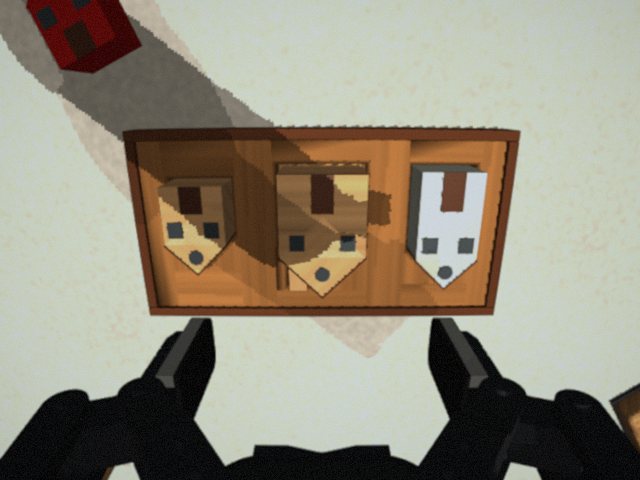

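The house is seated in the pocket at (322,230), flat and front up. Its face is at 46.0 mm, level with the packed houses and equal to the required 4 + 42 mm, and the gripper is clear.

```bash
python3 -c "
from cell import ctrl; print(ctrl.finish_job())"
```

```text
the job is handed in; nothing more can be done
None
```

The chimney house lies flat on its back, front up, fully home on the middle pocket's floor; the packed houses still lie level, I touched nothing else, and the job was handed in at about 18 s.

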